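# Find the soft rubber mount with the hardness gauge

## Task

One of the three cast rubber mounts has not cured: its rubber is much softer than the others' and keeps a dent. Press the hardness gauge upright, gently and foot flat, onto the middle of the mounts to find out which, then push the soft mount wholly onto the cardboard reject card, leave the good two where they stand, and stand the gauge back upright in its rest. Leave the bottle and the cup alone.

Things in the scene. Friction and masses are not known exactly. Their poses are not given: they have to be found in the camera images.
- gauge: Hand-held rubber hardness gauge, 156 mm tall, 0.3 kg, at the start upright in its rest. Origin: centre of the flat underside of its round presser foot; z up its axis, x the way the dial faces. From the bottom: foot 54 mm across, 0-6 mm; stem 26 mm thick to 50 mm; round black dial case 50-108 mm, 58 mm wide along y, 30 mm thick along x; aluminium grip on top.
- gauge_grip (a point): Middle of the gauge's ribbed aluminium grip, on its axis 132 mm above the foot's underside. The grip runs 108-156 mm up, 28 mm across the gauge's y, 26 mm across its x, flat-sided: hold it from above.
- pin_tip (a point): Round nose of the gauge's sprung pin, 12 mm thick, sticking out 10 mm below the middle of the foot when free. It takes 1 N to start and 1 N more for every mm it is pushed in.
- needle (a joint): Needle angle on the gauge's white dial, rad: 0 with the pin free (reading 0, lower left), growing clockwise 0.45 rad per mm that the pin is pushed into the gauge; 0.045 rad is one of the dial's 100 marks. The reading counts with the foot flat on a mount's rim: a cured mount reads about 65 to 75, the soft one about 30. It springs back when the gauge is lifted.
- gauge_rest: Fixed grey printed rest for the gauge: round, 92 mm across, on a 120 mm square base plate 4 mm thick. Origin: centre of its underside on the table, z up. The gauge's foot stands on its seat 18 mm above the table (pin hole 30 mm wide in the middle), inside a lip 64 mm wide inside, whose top is 24 mm above the table.
- mount_a: One of three look-alike loose mounts (about 0.26 kg): an aluminium cup, 64 mm across and 28 mm high, filled with black cast rubber 40 mm across, flush with the cup's 12 mm wide rim. Origin: centre of its underside, z up. The rim is stiff, the rubber sinks under the pin: good rubber springs back, the uncured one stays dented. Before pressing they look the same.
- mount_b: One of three look-alike loose mounts (about 0.26 kg): an aluminium cup, 64 mm across and 28 mm high, filled with black cast rubber 40 mm across, flush with the cup's 12 mm wide rim. Origin: centre of its underside, z up. The rim is stiff, the rubber sinks under the pin: good rubber springs back, the uncured one stays dented. Before pressing they look the same.
- mount_c: One of three look-alike loose mounts (about 0.26 kg): an aluminium cup, 64 mm across and 28 mm high, filled with black cast rubber 40 mm across, flush with the cup's 12 mm wide rim. Origin: centre of its underside, z up. The rim is stiff, the rubber sinks under the pin: good rubber springs back, the uncured one stays dented. Before pressing they look the same.
- rubber_a (a point): Middle of the top face of the rubber in mount_a: 28 mm above the mount's underside when undented, lower by as much as it is pressed in or dented.
- rubber_b (a point): Middle of the top face of the rubber in mount_b: 28 mm above the mount's underside when undented, lower by as much as it is pressed in or dented.
- rubber_c (a point): Middle of the top face of the rubber in mount_c: 28 mm above the mount's underside when undented, lower by as much as it is pressed in or dented.
- card: Fixed brown reject card lying on the table, 150 mm (its x, away from the robot) by 320 mm (its y), 1 mm thin: things slide onto it without a step. Its far long edge is turned up 24 mm high and 4 mm thick; the other three edges are flat. Origin: centre of the card, on the table, z up.
- bottle: Bystander: upright water bottle, 68 mm across, 201 mm tall; origin at the centre of its underside. Stands on the side opposite to the gauge's rest.
- cup: Bystander: white mixing cup, 72 mm across the mouth, 85 mm tall, upright; origin at the centre of its underside.
There are look-alikes about, which are no part of the job. What is shaped like the gauge but pink is not meant. Leave any blue look-alike of the mount_c alone.

How it is judged:
By the outcome, as a careful person would: the job done as asked, in the order asked, and still so for the second after the job is handed in, with the robot touching nothing.
It also fails if it takes over 67 s, if anything falls off the work surface, if the arm or the gripper's body presses on something with over 40 N, if the wrist force passes 120 N, or if a joint passes its speed limit or range.

## Robot

A 6-joint arm with a two-finger parallel gripper is mounted at the origin on the work surface. World frame = base frame: x ahead of the robot, y to its left, z up, the work surface at z = 0. Lengths are in m, angles in rad, forces in N, time in s.
With the tool pointing down it reaches from about 0.375 to 0.975 m from the base axis. Payload 3.8 kg.
Tool frame: the origin (TCP) lies on the centre line of the jaws, within the pads' length; the fingertips stand 14 mm ahead of it and the grasp point (between the pads) lies 5 mm behind it; z points along the fingers, y is the line along which they close (so a half turn about z gives the same grasp; the last joint's range is limited). The gripper opens to 85 mm and grips with 20 to 120 N. Pads are 22 mm wide; open, the fingers measure 114 mm over their backs; the gripper's body (76 mm by 85 mm) begins 54 mm behind the grasp point. The pads swing forward as they close: fully open they stand 13 mm farther back than shut.
Start: joints at [1.153, 0.264, 1.604, -0, 1.274, -0.037], TCP at [0.251, 0.627, 0.245] pointing down, gripper open.
Joint ranges: [-2.63, 2.63], [-0.94, 2.18], [0.31, 2.57], [-1.31, 4.45], [0, 2.66], [-2.55, 2.55]. Speed limits (rad/s): [2.57, 2.57, 3.14, 3.14, 3.14, 3.14].

## Interface

Orientations are given as a rotation vector (axis times angle).
In Python, from workcell import bot, eyes, spot_in gives the robot as it stands.
- The arm moves only by the tool carry_out, never from a script. Its argument "series" is text: rows parted by semicolons, each of 4 numbers parted by spaces: the shift along the world's x, y, z in m, then the turn about the world's z in degrees. In form: tx ty tz roll; .... A call has 1 to 20 rows; each row shifts and turns the commanded pose from where the row before left it; what a row does not reach is not made up. A row lasts 1/8 s, in which the tool goes at most 62.5 mm and 10.7 degrees, less where a joint would pass 70% of its speed; a pose out of reach is approached as far as the arm can. A call is refused whole if a number of a shift passes 0.0625 or a number of a turn 10.7, either way. A call with a gripper value outside its range is refused whole. "jaw" is the gripper command: -1 is shut, 1 is fully open, values between are in proportion, set as the call begins (left out, the last holds). The fingers move at their own pace and stop on an object; "grip_force" is the grip in N (left out, the last holds). Time passes only in rows, so rows that do not move let the fingers close. It gives the time, the measured TCP pose, the force, the opening and the grip force at its end, in the units of the state.
- bot.read_state(): the state, without advancing time (a new reading comes with each control period).
- eyes.read_camera(name): name is "scene" or "top" or "wrist"; returns (picture, depth): 384x512x3 uint8, blue, green, red; 384x512 float32, m along the optical axis (not along the pixel's ray), 0 where there is no reading.
- eyes.get_calibration(name): a dict with "K" (3x3 intrinsics, pixels), "distortion" ([k1, k2, p1, p2, k3] as OpenCV has them; the pictures are not rectified), "position" and "rotation" of the camera in the world; the wrist camera has in their place "T_tool_cam" (4x4, takes a point from camera to tool coordinates, whose origin is the TCP and whose axes are the flange's). Camera axes: x right, y down, z forward; pixel columns grow to the right and rows downward; lengths in m; the calibration is good to about 2 mm. A picture is of the moment at which its call begins: read the wrist's pose just before it. get_calibration takes no time and is no camera call.
- bot.finish_job(): hands the job in; it is judged then, once.
Trained networks look in the newest picture that a camera, given by its name, has taken for a name from the list of things; names that differ only in an ending like _2 or _b are one class to them, and where a whole thing is asked for, a point or a joint stands for the part that bears it (a point fixed in the world has none). Each returns a list of dicts, best first, with "score" (0 to 1); they miss things now and then, are a little off and sometimes report something else, mostly with a low value. They report only what shows in the picture. A call takes as long as a camera call. They do not tell look-alikes from the thing itself.
- spot_in(camera, target): "rect" ([centre column, centre row, width, height] in pixels, round what is visible of it).
The state is a dict: "time": time; "q": joint angles; "joint_vel": joint speeds; "joint_torque": joint torques, N m; "tool_pos": TCP position; "tcp_rot": TCP orientation; "wrist_force": force on the tool from outside, world axes, zero at the start; "torque": the same for the moment, N m; "width": opening from 0.0 (shut) to 1.0 (fully open); "grip_force": force on a finger pad.
Only numpy, scipy, OpenCV 4.12 (cv2) and the standard library are available. Lean on these libraries where they do the work, as an engineer would, in place of code of your own. Each camera call takes 0.05 s, during which the arm holds its last target. There are 200 camera calls.

## Working session

There is one attempt and no reset: what is moved stays moved. The work goes in short steps, Python scripts to look and compute and a tool call to move; the robot and the scene stay as the last step left them, time stands still between calls to the robot, and variables do not carry over. Pictures are saved under pics/ and viewed, at most 10 in all, crops included, and the job is handed in when it is done.

Besides the shell and the picture viewer there is one more tool, called after "Request:" as name(argument=value, ...) on one line, values as JSON. carry_out: Moves the arm, as the interface text tells. Its arguments: {"type":"object","properties":{"series":{"type":"string"},"jaw":{"type":"number"},"grip_force":{"type":"number"}},"required":["series"]}

```bash
mkdir -p pics; ls; cat > h.py <<'E'
from workcell import bot, eyes, spot_in
import numpy as np, cv2
from scipy.spatial.transform import Rotation as R
def pose(name, st=None):
    c=eyes.get_calibration(name)
    K=np.array(c["K"]);D=np.array(c["distortion"])
    if "T_tool_cam" in c:
        T=np.eye(4);T[:3,:3]=R.from_rotvec(st["tcp_rot"]).as_matrix();T[:3,3]=st["tool_pos"]
        T=T@np.array(c["T_tool_cam"]);return K,D,T[:3,3],T[:3,:3]
    r=np.array(c["rotation"]); r=r if r.shape==(3,3) else R.from_rotvec(r).as_matrix()
    return K,D,np.array(c["position"]),r
def ray(P,uv):
    K,D,p,r=P
    x=cv2.undistortPoints(np.array([[uv]],float),K,D)[0,0]
    return p, r@np.array([x[0],x[1],1.])
def onz(P,uv,z):
    p,d=ray(P,uv); return p+d*(z-p[2])/d[2]
def cloud(P,depth):
    K,D,p,r=P
    v,u=np.mgrid[0:depth.shape[0],0:depth.shape[1]]
    x=cv2.undistortPoints(np.stack([u,v],-1).reshape(-1,1,2).astype(float),K,D).reshape(depth.shape+(2,))
    c=np.dstack([x,np.ones(depth.shape)])*depth[...,None]
    return c@r.T+p
def proj(P,X):
    K,D,p,r=P
    c=(np.atleast_2d(X)-p)@r
    return cv2.projectPoints(c,np.zeros(3),np.zeros(3),K,D)[0].reshape(-1,2)
def snap(name):
    st=bot.read_state(); im,d=eyes.read_camera(name); return im,d,pose(name,st),st
E
python3 - <<'E'
from h import *
ims=[]
for n in ["scene","top"]:
    im,d,P,st=snap(n); ims.append(im); np.savez(f"{n}.npz",im=im,d=d)
    for t in ["gauge","gauge_grip","gauge_rest","mount_a","card","bottle","cup"]:
        print(n,t,[(round(x["score"],2),np.round(x["rect"]).tolist(),np.round(cloud(P,d)[int(x["rect"][1]),int(x["rect"][0])],3).tolist()) for x in spot_in(n,t)])
    cv2.imwrite(f"pics/{n}.png",cv2.resize(im,(800,600)))
    print(P[2],P[3].tolist(),P[0].tolist())
print(bot.read_state())
E
```

```text
pics
scene gauge [(0.68, [100.0, 271.0, 36.0, 68.0], [0.497, -0.472, 0.108]), (0.62, [169.0, 249.0, 32.0, 62.0], [0.528, -0.331, 0.1]), (0.57, [125.0, 302.0, 37.0, 70.0], [0.597, -0.469, 0.102])]
scene gauge_grip [(0.92, [169.0, 248.0, 32.0, 66.0], [0.528, -0.331, 0.103]), (0.74, [124.0, 304.0, 36.0, 71.0], [0.598, -0.47, 0.1]), (0.68, [96.0, 273.0, 36.0, 67.0], [0.499, -0.481, 0.11])]
scene gauge_rest [(0.77, [172.0, 278.0, 63.0, 52.0], [0.533, -0.34, 0.02])]
scene mount_a [(0.89, [226.0, 223.0, 23.0, 22.0], [0.47, -0.14, 0.028]), (0.8, [267.0, 216.0, 24.0, 24.0], [0.515, -0.039, 0.027]), (0.61, [301.0, 183.0, 24.0, 21.0], [0.466, 0.137, 0.027]), (0.57, [228.0, 195.0, 25.0, 22.0], [0.37, -0.06, 0.027])]
scene card [(0.76, [310.0, 262.0, 137.0, 93.0], [0.69, -0.059, 0.001])]
scene bottle [(0.69, [340.0, 140.0, 28.0, 63.0], [0.484, 0.283, 0.122]), (0.48, [173.0, 278.0, 59.0, 54.0], [0.533, -0.34, 0.023])]
scene cup [(0.8, [388.0, 186.0, 24.0, 43.0], [0.681, 0.257, 0.073])]
[ 1.11482271 -0.58754147  0.68700503] [[0.6582022601295366, 0.42675749141154273, -0.6201998293167263], [0.7527980
[... 1586 characters left out ...]
116593958], [0.0, 0.0, 1.0]]
{'time': 0.8, 'q': array([ 1.15312464e+00,  2.63836283e-01,  1.60397965e+00, -1.48859033e-05,
        1.27370615e+00, -3.68907384e-02]), 'joint_vel': array([-0.00113714, -0.00015076,  0.00022546, -0.00093127,  0.00132708,
        0.00013994]), 'joint_torque': array([-9.30118731e-04, -5.14983058e+01, -3.67694342e+01,  2.03855293e-04,
        3.68219489e-04,  4.21538047e-06]), 'tool_pos': array([0.25086244, 0.62665579, 0.24533371]), 'tcp_rot': array([5.94509952e-01, 3.08479744e+00, 1.02955457e-04]), 'wrist_force': array([ 0.52498684,  0.50468176, -0.18411147]), 'torque': array([-0.00639201,  0.03100109,  0.03484652]), 'grip_force': 0.0, 'width': 1.0000766728735855}
```

View pics/scene.png

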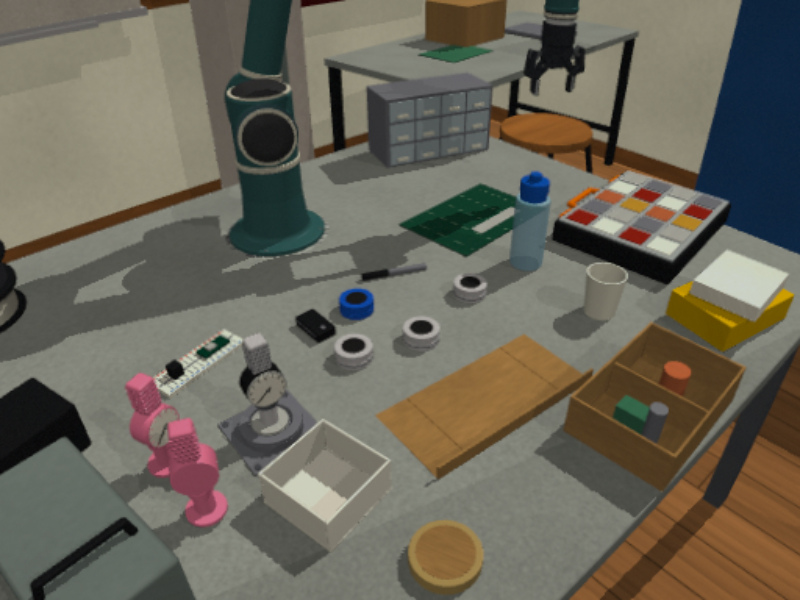

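View pics/top.png

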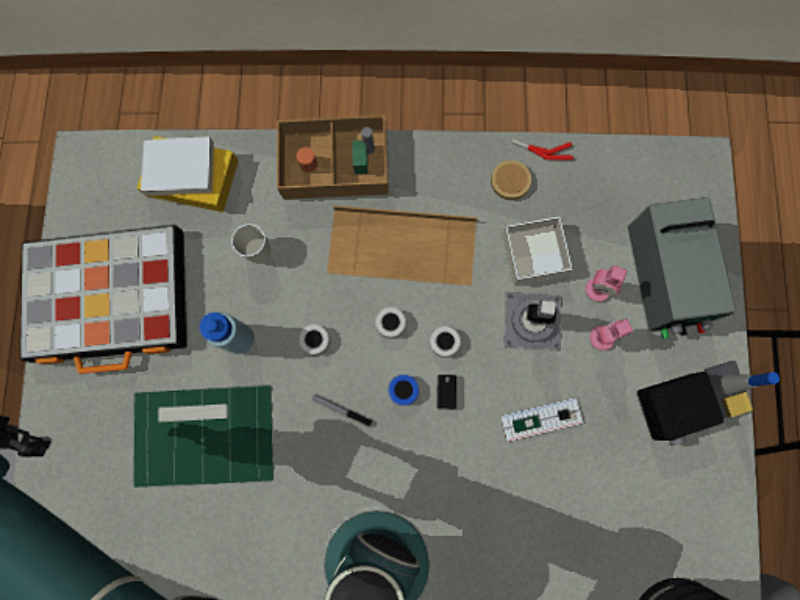

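The gauge is at scene (265,375) in the 800 px picture. The pink look-alikes are at (155,430) and (193,470). The grey mounts are at (353,349), (420,331) and (470,287), and the blue look-alike is at (357,303). The card is at (480,400). I choose the black-and-aluminium gauge standing in the rest, then check it with a wrist close-up.

Request:
carry_out(series="0 0 0.05 0; 0.005 -0.055 0.02 0; 0.01 -0.06 0.01 0; 0.01 -0.06 0 0; 0.01 -0.06 0 0; 0.01 -0.06 0 0; 0.01 -0.06 0 0; 0.01 -0.06 0 0; 0.015 -0.06 0 0; 0.015 -0.06 0 0; 0.015 -0.06 0 0; 0.015 -0.06 0 0; 0.015 -0.06 0 0; 0.015 -0.06 0 0; 0.015 -0.06 0 0; 0.015 -0.06 0 0; 0.015 -0.04 0 0; 0 0 0 0; 0 0 0 0", jaw=1)

```text
time: 3.18
tool_pos: [0.4506, -0.308, 0.325]
tcp_rot: [-0.595, -3.084, -0.001]
wrist_force: [-0.3, 0.1, -0.4]
width: 1.0
grip_force: 0.0
```

```bash
python3 - <<'E'
from h import *
im,d,P,st=snap("wrist"); np.savez("w1.npz",im=im,d=d)
print(st["tool_pos"],st["q"],st["tcp_rot"],st["wrist_force"])
print(np.round(eyes.get_calibration("wrist")["T_tool_cam"],3).tolist(),P[0].tolist())
C=cloud(P,d)
for t in ["gauge_grip","gauge_rest","mount_a"]:
    for x in spot_in("wrist",t): print(t,round(x["score"],2),np.round(x["rect"]),C[int(x["rect"][1]),int(x["rect"][0])].round(3))
cv2.imwrite("pics/w1.png",im)
# mount/gauge from scene & top: white-rim top points
for n in ["scene","top"]:
    z=np.load(n+".npz");Q=pose(n);C2=cloud(Q,z["d"])
    for c in [(.46,-.14),(.5,-.01),(.46,.144)]:
        m=(np.hypot(C2[...,0]-c[0],C2[...,1]-c[1])<.06)&(abs(C2[...,2]-.028)<.008)
        if m.sum()>5: print(n,c,m.sum(),cv2.minEnclosingCircle(C2[m][:,:2].astype(np.float32)),C2[m].mean(0).round(4))
E
```

```text
[ 0.45059542 -0.30798729  0.32503371] [-6.45444963e-01 -2.11308571e-02  1.77589464e+00  3.87925750e-04
  1.38787881e+00 -1.83511924e+00] [-5.95010587e-01 -3.08394108e+00 -1.26250164e-03] [-0.26422797  0.11118869 -0.37455528]
[[0.001, -0.948, -0.319, 0.082], [1.0, 0.0, 0.001, 0.0], [-0.001, -0.319, 0.948, -0.127], [0.0, 0.0, 0.0, 1.0]] [[322.2433640168888, 0.0, 254.58927176664346], [0.0, 322.2433640168888, 191.19852663521235], [0.0, 0.0, 1.0]]
gauge_grip 0.98 [260. 213.  54.  80.] [ 0.499 -0.32   0.131]
gauge_grip 0.7 [183. 294.  54. 100.] [ 0.572 -0.451  0.114]
gauge_grip 0.62 [139. 226.  76.  80.] [ 0.47  -0.459  0.112]
gauge_rest 0.58 [259. 184. 102.  98.] [ 0.5   -0.32   0.023]
mount_a 0.92 [381. 106.  55.  52.] [ 0.46  -0.138  0.027]
mount_a 0.91 [476.  98.  60.  54.] [ 0.495 -0.026  0.028]
mount_a 0.88 [427.  13.  58.  26.] [ 0.379 -0.062  0.028]
scene (0.46, -0.14) 342 ((0.46134188771247864, -0.1362396627664566), 0.03360424190759659) [ 0.4656 -0.1372  0.0272]
scene (0.5, -0.01) 317 ((0.5005077123641968, -0.020474927499890327), 0.033336151391267776) [ 0.5037 -0.0219  0.0272]
scene (0.46, 0.144) 240 ((0.4605155289173126, 0.1430727243423462), 0.03348926082253456) [0.4636 0.1399 0.0271]
top (0.46, -0.14) 288 ((0.4604730010032654, -0.13172712922096252), 0.03199489787220955) [ 0.4604 -0.1314  0.0278]
top (0.5, -0.01) 280 ((0.4993930160999298, -0.01520521380007267), 0.03195956349372864) [ 0.4989 -0.0151  0.0281]
top (0.46, 0.144) 272 ((0.4592459499835968, 0.14562174677848816), 0.031720999628305435) [0.459  0.1459 0.0287]
```

View pics/w1.png

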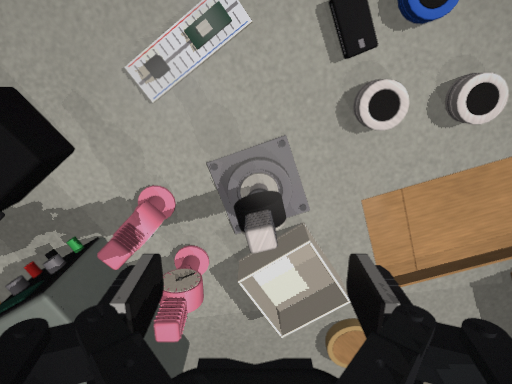

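The real gauge, with its black case and aluminium grip, is at wrist (260,215) in its rest. The pink ones are at (140,225) and (183,295). Next I get its centre, height and yaw.

```bash
python3 - <<'E'
from h import *
z=np.load("w1.npz");st=bot.read_state();P=pose("wrist",st);C=cloud(P,z["d"])
near=np.hypot(C[...,0]-.5,C[...,1]+.318)<.06
for lo,hi in [(.165,.185),(.13,.165),(.10,.13),(.02,.03),(.015,.02),(.002,.007)]:
    m=near&(C[...,2]>lo)&(C[...,2]<hi)
    if lo<.01: m=(np.hypot(C[...,0]-.5,C[...,1]+.318)<.1)&(C[...,2]>lo)&(C[...,2]<hi)
    if m.sum()<4: continue
    print(lo,m.sum(),cv2.minAreaRect(C[m][:,:2].astype(np.float32)),C[m].mean(0).round(4),cv2.minEnclosingCircle(C[m][:,:2].astype(np.float32)))
for n in ["scene","top"]:
    zz=np.load(n+".npz");C2=cloud(pose(n),zz["d"])
    m=(np.hypot(C2[...,0]-.5,C2[...,1]+.318)<.05)&(C2[...,2]>.165)
    print(n,m.sum(),C2[m].mean(0) if m.any() else 0,C2[m].max(0) if m.any() else 0)
    near=np.hypot(C2[...,0]-.5,C2[...,1]+.318)<.05
    m=near&(C2[...,2]>.08)&(C2[...,2]<.115)
    p=C2[m][:,:2]; print(n,cv2.minAreaRect(p.astype(np.float32)))
    if n=="scene":
        w,v=np.linalg.eigh(np.cov(p.T)); print("dial dir",v[:,1],p.mean(0),w)
    m=(np.hypot(C2[...,0]-.69,C2[...,1]+.04)<.3)&(C2[...,2]>.012)&(C2[...,2]<.03)&(C2[...,0]>.7)
    m&=(abs(C2[...,1]+.05)<.2)
    print("ridge",cv2.minAreaRect(C2[m][:,:2].astype(np.float32)))
    hsv=cv2.cvtColor(zz["im"],cv2.COLOR_BGR2HSV)
    m=(hsv[...,0]>8)&(hsv[...,0]<22)&(hsv[...,1]>90)&(abs(C2[...,2])<.006)&(abs(C2[...,0]-.68)<.14)&(abs(C2[...,1]+.05)<.25)
    m=cv2.morphologyEx(m.astype(np.uint8),cv2.MORPH_OPEN,np.ones((3,3)))>0
    print("card",m.sum(),cv2.minAreaRect(C2[m][:,:2].astype(np.float32)))
im=z["im"]
cv2.imwrite("pics/crop.png",np.hstack([cv2.resize(im[120:270,190:330],(420,450),interpolation=2),cv2.resize(np.load("scene.npz")["im"][205:305,135:215],(360,450),interpolation=2)]))
E
```

```text
0.165 756 ((0.5115326046943665, -0.3245208263397217), (0.028598222881555557, 0.02627355232834816), 81.54476928710938) [ 0.5096 -0.3236  0.1724] ((0.5118853449821472, -0.3244873285293579), 0.018875716254115105)
0.13 384 ((0.5057448744773865, -0.31805479526519775), (0.03768432140350342, 0.019600600004196167), 43.31205368041992) [ 0.5006 -0.3217  0.1483] ((0.5118011236190796, -0.32447877526283264), 0.018967196345329285)
0.1 909 ((0.5132142901420593, -0.32476797699928284), (0.05721849575638771, 0.033306024968624115), 81.6923828125) [ 0.5066 -0.3198  0.1143] ((0.5134810209274292, -0.32456842064857483), 0.0317370742559433)
0.02 1612 ((0.5030898451805115, -0.32057011127471924), (0.09049169719219208, 0.07034353166818619), 68.77175903320312) [ 0.4973 -0.3188  0.0234] ((0.512312650680542, -0.32390376925468445), 0.04574338346719742)
0.015 293 ((0.4964003264904022, -0.31718358397483826), (0.07804517447948456, 0.056192122399806976), 74.23259735107422) [ 0.4964 -0.3171  0.0175] ((0.49921736121177673, -0.31887009739875793), 0.04031310975551605)
0.002 2694 ((0.5125390291213989, -0.32487326860427856)
[... 397 characters left out ...]
0.33120805] [4.43738108e-05 3.16371018e-04]
ridge ((0.8465553522109985, -0.06031978130340576), (0.38316085934638977, 0.2089134156703949), 85.85761260986328)
card 5115 ((0.7058508396148682, 0.0028935372829437256), (0.40695300698280334, 0.21210899949073792), 85.23603820800781)
top 87 [ 0.50948023 -0.32295446  0.17332298] [ 0.52402389 -0.30944811  0.17976478]
top ((0.5106808543205261, -0.32354387640953064), (0.05728237330913544, 0.03263203799724579), 83.07433319091797)
ridge ((0.8378705978393555, -0.04953107237815857), (0.23761512339115143, 0.3988339602947235), 2.166332244873047)
card 3206 ((0.6731476783752441, -0.03555212914943695), (0.31780630350112915, 0.1476801484823227), 85.53250885009766)
```

View pics/crop.png

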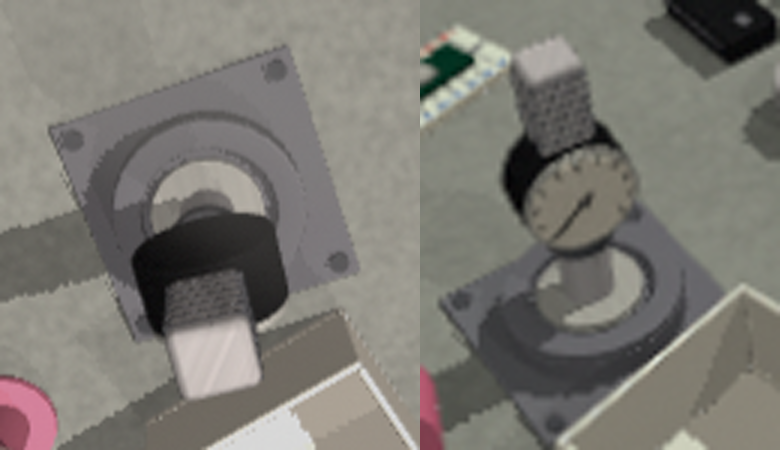

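Request:
carry_out(series="0.0315 -0.008 0 6.65; 0.03 -0.0083 0 6.65; 0 0 -0.05 0; 0 0 -0.05 0; 0 0 -0.03 0; 0 0 -0.02 0; 0 0 -0.02 0; 0 0 -0.01 0; 0 0 0 0")

```text
time: 4.5
tool_pos: [0.5122, -0.3245, 0.145]
tcp_rot: [-0.233, -3.132, -0.0]
wrist_force: [-1.0, 0.6, 0.7]
width: 0.999
grip_force: 0.0
```

Request:
carry_out(series="0 0 0 0; 0 0 0 0; 0 0 0 0; 0 0 0 0; 0 0 0 0; 0 0 0 0", jaw=-1, grip_force=50)

```text
time: 5.25
tool_pos: [0.5128, -0.3251, 0.146]
tcp_rot: [0.233, 3.132, -0.001]
wrist_force: [-0.2, -1.1, 4.3]
width: 0.318
grip_force: 50.0
```

Request:
carry_out(series="0 0 0.02 0; 0 0 0.05 0; -0.01 0.04 0 0; -0.014 0.055 0 0; -0.014 0.055 0 0; -0.0135 0.0405 0 0; 0 0 0 0; 0 0 -0.025 0; 0 0 -0.015 0; 0 0 0 0; 0 0 0 0")

```text
time: 6.62
tool_pos: [0.4612, -0.1347, 0.1757]
tcp_rot: [0.234, 3.133, -0.0]
wrist_force: [-0.3, 0.5, -2.3]
width: 0.322
grip_force: 50.8
```

```bash
cat > look.py <<'E'
import sys
from h import *
# crop of scene around gauge; state
im,d,P,st=snap("scene"); t=st["tool_pos"]
print(t.round(4),st["wrist_force"].round(2),st["torque"].round(2))
x,y=proj(P,[t[0],t[1],t[2]-.06])[0].astype(int)
c=im[max(0,y-50):y+50,max(0,x-50):x+50]
cv2.imwrite(f"pics/{sys.argv[1]}.png",cv2.resize(c,None,fx=5,fy=5,interpolation=2))
C=cloud(P,d)
m=(np.hypot(C[...,0]-t[0],C[...,1]-t[1])<.05)&(abs(C[...,2]-.028)<.006)
q=C[m][:,:2].astype(np.float32); print("rim",m.sum(),cv2.minEnclosingCircle(q))
m=(np.hypot(C[...,0]-t[0],C[...,1]-t[1])<.045)&(abs(C[...,2]-(t[2]-.124))<.005)
q=C[m][:,:2].astype(np.float32); print("foot",m.sum(),cv2.minEnclosingCircle(q) if len(q)>3 else 0)
E
python3 look.py s1
```

```text
[ 0.4612 -0.1347  0.1757] [-0.3   0.46 -2.26] [ 0.   -0.05 -0.  ]
rim 218 ((0.4643031358718872, -0.13563531637191772), 0.03135508671402931)
foot 163 ((0.4607373774051666, -0.13633885979652405), 0.02804209291934967)
```

View pics/s1.png

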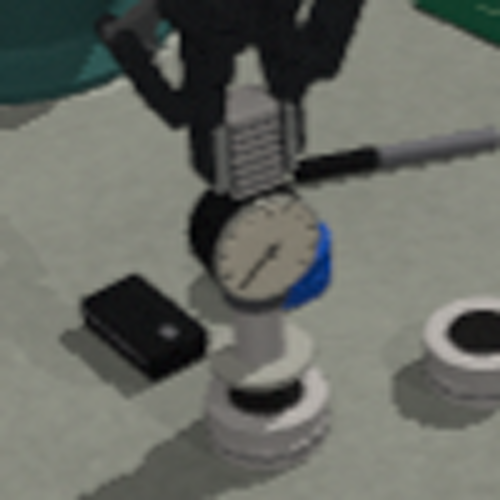

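The gauge hangs upright over the right-hand mount (rim about (268,410), needle at 0). I lower it in small steps.

Request:
carry_out(series="0 0 -0.008 0; 0 0 -0.005 0; 0 0 -0.002 0; 0 0 -0.001 0; 0 0 0 0; 0 0 0 0")

```text
time: 7.42
tool_pos: [0.4614, -0.1343, 0.1598]
tcp_rot: [0.233, 3.132, -0.001]
wrist_force: [1.3, -0.7, 2.2]
width: 0.322
grip_force: 51.6
```

Request:
carry_out(series="0 0 -0.001 0; 0 0 -0.001 0; 0 0 0 0")

```text
time: 7.8
tool_pos: [0.4612, -0.1343, 0.1575]
tcp_rot: [0.233, 3.132, -0.0]
wrist_force: [-0.1, -0.3, 4.7]
width: 0.325
grip_force: 51.9
```

Request:
carry_out(series="0 0 -0.0005 0; 0 0 -0.0005 0; 0 0 0 0")

```text
time: 8.18
tool_pos: [0.4612, -0.1343, 0.1565]
tcp_rot: [0.233, 3.132, -0.0]
wrist_force: [1.2, -1.4, 5.0]
width: 0.32
grip_force: 52.0
```

Request:
carry_out(series="0 0 -0.0005 0; 0 0 -0.0005 0; 0 0 0 0")

```text
time: 8.55
tool_pos: [0.4613, -0.1343, 0.156]
tcp_rot: [0.233, 3.132, -0.0]
wrist_force: [1.3, -1.2, 7.6]
width: 0.324
grip_force: 52.5
```

Request:
carry_out(series="0 0 -0.0005 0; 0 0 0 0")

```text
time: 8.8
tool_pos: [0.4615, -0.1344, 0.156]
tcp_rot: [0.233, 3.132, -0.001]
wrist_force: [-0.5, -1.6, 10.8]
width: 0.321
grip_force: 52.8
```

```bash
python3 look.py s2
```

```text
[ 0.4615 -0.1344  0.156 ] [-0.47 -1.58 10.78] [-0.13  0.04  0.02]
rim 203 ((0.46525850892066956, -0.1357685625553131), 0.032021693885326385)
foot 207 ((0.46342387795448303, -0.13474981486797333), 0.030884435400366783)
```

View pics/s2.png

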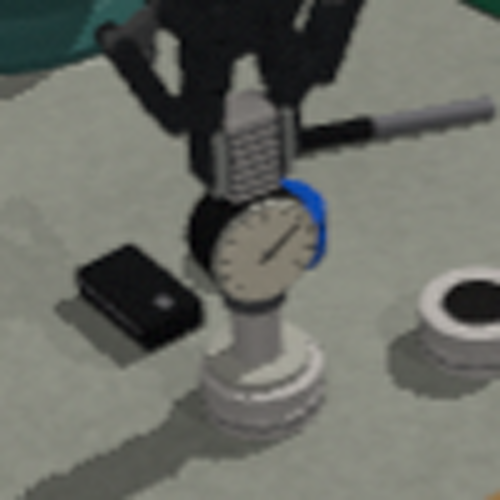

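The needle has swung about 180° to the upper right, reading about 70, with the foot flat: mount 1 is good. On to the middle mount.

Request:
carry_out(series="0 0 0.01 0; 0 0 0.02 0; 0.013 0.038 0 0; 0.013 0.039 0 0; 0.013 0.039 0 0; 0 0 0 0; 0 0 -0.012 0; 0 0 -0.007 0; 0 0 -0.004 0; 0 0 -0.003 0; 0 0 -0.001 0; 0 0 -0.001 0; 0 0 -0.001 0; 0 0 -0.0005 0; 0 0 0 0; 0 0 0 0")

```text
time: 10.85
tool_pos: [0.5002, -0.0183, 0.156]
tcp_rot: [0.233, 3.132, -0.001]
wrist_force: [-3.7, -1.8, 5.2]
width: 0.323
grip_force: 53.1
```

```bash
python3 look.py s3
```

```text
[ 0.5002 -0.0183  0.156 ] [-3.72 -1.83  5.17] [-0.35  0.84  0.  ]
rim 190 ((0.5012088418006897, -0.019858283922076225), 0.032014310359954834)
foot 205 ((0.5019893646240234, -0.019894016906619072), 0.0318782813847065)
```

View pics/s3.png

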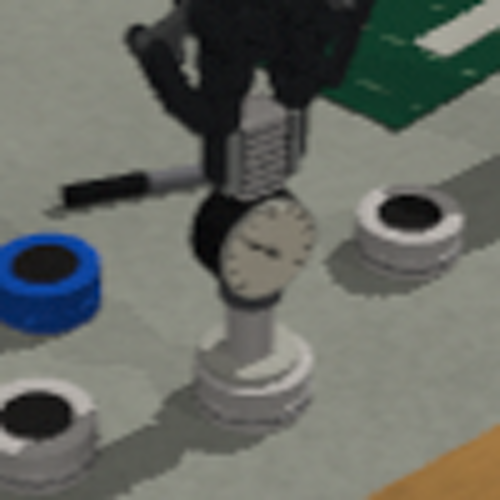

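The needle points left and up, about 30, with the foot flat: the middle mount is the soft one. I confirm with the third.

Request:
carry_out(series="0 0 0.01 0; 0 0 0.02 0; -0.01 0.0405 0 0; -0.01 0.0405 0 0; -0.01 0.0405 0 0; -0.01 0.0405 0 0; 0 0 0 0; 0 0 -0.012 0; 0 0 -0.007 0; 0 0 -0.004 0; 0 0 -0.003 0; 0 0 -0.001 0; 0 0 -0.001 0; 0 0 -0.001 0; 0 0 -0.001 0; 0 0 0 0; 0 0 0 0")

```text
time: 13.02
tool_pos: [0.46, 0.1435, 0.1561]
tcp_rot: [0.233, 3.133, -0.001]
wrist_force: [-4.3, -3.6, 8.5]
width: 0.319
grip_force: 54.0
```

```bash
python3 look.py s4; python3 - <<'E'
from h import *
im,d,P,st=snap("top");C=cloud(P,d)
for c in [(.46,-.135),(.5,-.018)]:
    m=(np.hypot(C[...,0]-c[0],C[...,1]-c[1])<.05)&(abs(C[...,2]-.028)<.008)
    print(c,m.sum(),cv2.minEnclosingCircle(C[m][:,:2].astype(np.float32)))
E
```

```text
[0.46   0.1435 0.1561] [-4.33 -3.59  8.52] [-1.08  0.99  0.02]
rim 141 ((0.46426165103912354, 0.1413908302783966), 0.03282604366540909)
foot 154 ((0.4621346592903137, 0.1410866379737854), 0.03080097958445549)
(0.46, -0.135) 289 ((0.4606058597564697, -0.13180044293403625), 0.0319252572953701)
(0.5, -0.018) 254 ((0.49915027618408203, -0.015084715560078621), 0.031876493245363235)
```

View pics/s4.png

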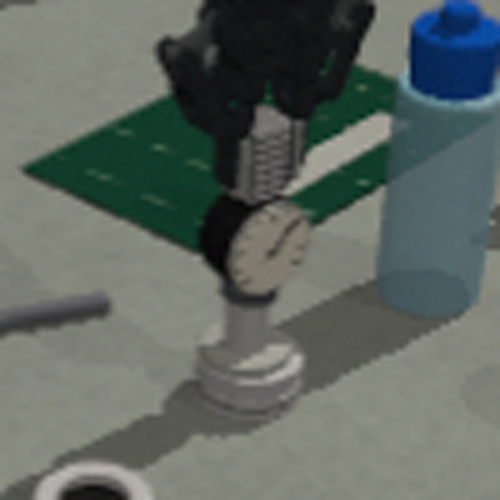

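The third reads about 70 and is good. The soft mount is the middle one at (0.500,-0.018). I'll set the gauge in its rest to free the jaws for a stable two-finger push.

Request:
carry_out(series="0 0 0.01 0; 0 0 0.045 0; 0.0055 -0.0485 0 0; 0.006 -0.052 0 0; 0.006 -0.053 0 0; 0.006 -0.053 0 0; 0.006 -0.053 0 0; 0.006 -0.053 0 0; 0.006 -0.053 0 0; 0.006 -0.053 0 0; 0.005 -0.05 0 0; 0 0 0 0; 0 0 -0.02 0; 0 0 -0.01 0; 0 0 0 0; 0 0 0 0")

```text
time: 15.12
tool_pos: [0.5126, -0.3239, 0.1803]
tcp_rot: [0.232, 3.133, 0.0]
wrist_force: [0.2, -0.7, -1.2]
width: 0.323
grip_force: 52.9
```

```bash
python3 - <<'E'
from h import *
st=bot.read_state(); t=st["tool_pos"]; print(t.round(4),st["wrist_force"].round(2))
for n in ["top","scene"]:
    im,d,P,_=snap(n);C=cloud(P,d)
    n1=np.hypot(C[...,0]-.5125,C[...,1]+.325)<.09
    m=n1&(C[...,2]>t[2]-.128+.002)&(C[...,2]<t[2]-.128+.01)&(np.hypot(C[...,0]-.5125,C[...,1]+.325)<.035)
    if m.sum()>4: print(n,"foot",m.sum(),cv2.minEnclosingCircle(C[m][:,:2].astype(np.float32)))
    m=n1&(C[...,2]>.02)&(C[...,2]<.027)
    if m.sum()>4: print(n,"lip",m.sum(),cv2.minEnclosingCircle(C[m][:,:2].astype(np.float32)))
E
```

```text
[ 0.5126 -0.3239  0.1803] [ 0.25 -0.7  -1.24]
top lip 11 ((0.546151876449585, -0.333428293466568), 0.05855317786335945)
scene foot 245 ((0.5117608308792114, -0.3242713510990143), 0.027873529121279716)
scene lip 461 ((0.5334691405296326, -0.32189950346946716), 0.06949979811906815)
```

Request:
carry_out(series="0 -0.001 -0.012 0; 0 0 -0.01 0; 0 0 -0.006 0; 0 0 -0.003 0; 0 0 -0.002 0; 0 0 0 0; 0 0 0 0")

```text
time: 16.1
tool_pos: [0.5126, -0.3258, 0.1477]
tcp_rot: [0.233, 3.132, -0.001]
wrist_force: [-0.2, -0.1, -3.0]
width: 0.321
grip_force: 53.1
```

Request:
carry_out(series="0 0 -0.0005 0; 0 0 -0.0005 0; 0 0 0 0")

```text
time: 16.48
tool_pos: [0.5123, -0.3256, 0.1463]
tcp_rot: [-0.233, -3.133, -0.0]
wrist_force: [-0.3, -0.0, -3.5]
width: 0.32
grip_force: 53.1
```

Request:
carry_out(series="0 0 -0.0005 0; 0 0 -0.0003 0; 0 0 0 0")

```text
time: 16.85
tool_pos: [0.5125, -0.3257, 0.1461]
tcp_rot: [0.233, 3.133, -0.0]
wrist_force: [-0.5, 0.5, 2.0]
width: 0.326
grip_force: 53.7
```

Request:
carry_out(series="0 0 0 0; 0 0 0 0; 0 0 0 0; 0 0 0 0; 0 0 0 0", jaw=1)

```text
time: 17.48
tool_pos: [0.5124, -0.3257, 0.1454]
tcp_rot: [-0.233, -3.133, -0.0]
wrist_force: [0.1, 0.5, 0.7]
width: 0.996
grip_force: 0.0
```

Request:
carry_out(series="0 0 0.02 0; 0 0 0.03 0; 0 0 0.05 0; 0 0 0.03 0; -0.0125 0.039 0 0; -0.0135 0.056 0 0; -0.0135 0.056 0 0; -0.0135 0.056 0 0; -0.0135 0.056 0 0; -0.0135 0.051 0 0; 0 0 0 0; 0 0 0 0", jaw=0.2)

```text
time: 18.98
tool_pos: [0.4329, -0.0119, 0.2768]
tcp_rot: [0.231, 3.131, -0.001]
wrist_force: [0.9, 0.2, -0.4]
width: 0.601
grip_force: 0.0
```

```bash
python3 - <<'E'
from h import *
out=[]
for n in ["wrist","scene","top"]:
    im,d,P,st=snap(n);C=cloud(P,d)
    if n=="wrist": print(st["tool_pos"],st["width"])
    near=np.hypot(C[...,0]-.512,C[...,1]+.325)<.05
    m=near&(C[...,2]>.168)&(C[...,2]<.185)
    if m.sum()>4: print(n,"grip top",m.sum(),C[m].mean(0).round(4),cv2.minAreaRect(C[m][:,:2].astype(np.float32)))
    for c in [(.46,-.135),(.5,-.018),(.46,.144)]:
        m=(np.hypot(C[...,0]-c[0],C[...,1]-c[1])<.045)&(abs(C[...,2]-.028)<.006)
        if m.sum()>30: print(n,c,m.sum(),cv2.minEnclosingCircle(C[m][:,:2].astype(np.float32)))
    if n=="scene": s=cv2.resize(im[195:305,125:215],(360,440),interpolation=2)
    if n=="wrist": w=cv2.resize(im,(430,440)); 
cv2.imwrite("pics/p5.png",np.hstack([w,s]))
E
```

```text
[ 0.43287036 -0.01186486  0.2767681 ] 0.6014564416420997
wrist (0.46, -0.135) 1975 ((0.462011456489563, -0.13363653421401978), 0.03204614296555519)
wrist (0.5, -0.018) 1195 ((0.5004026293754578, -0.017320401966571808), 0.03192673251032829)
wrist (0.46, 0.144) 2245 ((0.46094974875450134, 0.14538228511810303), 0.032210323959589005)
scene grip top 129 [ 0.5145 -0.3269  0.1728] ((0.5123075842857361, -0.3261774182319641), (0.027646400034427643, 0.026266107335686684), 81.0628890991211)
scene (0.46, -0.135) 321 ((0.4612603485584259, -0.13652192056179047), 0.03314817324280739)
scene (0.5, -0.018) 236 ((0.501463770866394, -0.01951843872666359), 0.03317496180534363)
scene (0.46, 0.144) 230 ((0.46280696988105774, 0.14520427584648132), 0.03420095145702362)
top grip top 79 [ 0.5094 -0.3234  0.1732] ((0.5099680423736572, -0.32380664348602295), (0.028177296742796898, 0.0263380017131567), 81.67039489746094)
top (0.46, -0.135) 270 ((0.460801899433136, -0.1310431808233261), 0.031627461314201355)
top (0.46, 0.144) 95 ((0.46028390526771545, 0.14596158266067505), 0.031235087662935257)
```

View pics/p5.png

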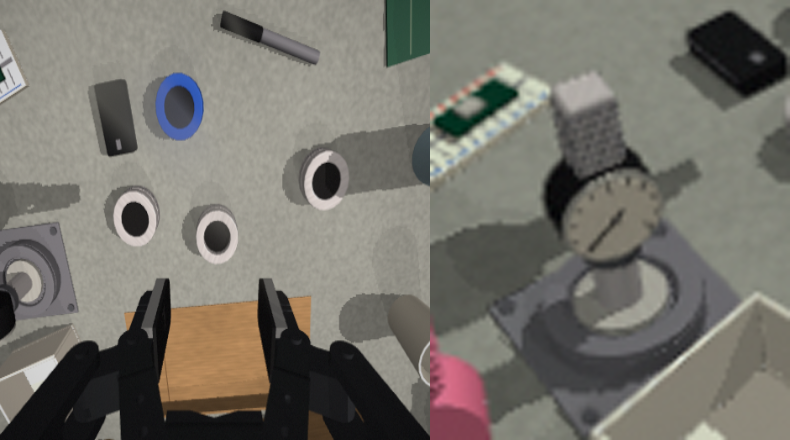

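The gauge stands upright in its rest and the mounts have not moved. The soft mount is at wrist crop (217,235), clear of the fingers. Now the two-finger push.

Request:
carry_out(series="0.0175 0.002 -0.05 0; 0 0 -0.06 0; 0 0 -0.06 0; 0 0 -0.05 0; 0 0 -0.02 0; 0 0 -0.01 0; 0 0 -0.006 0; 0 0 0 0; 0 0 0 0", jaw=-0.06)

```text
time: 20.25
tool_pos: [0.451, -0.0098, 0.0205]
tcp_rot: [0.233, 3.131, -0.0]
wrist_force: [-0.2, 0.1, 0.1]
width: 0.47
grip_force: 0.0
```

Request:
carry_out(series="0.008 -0.0012 0 0; 0.008 -0.0012 0 0; 0.012 -0.0018 0 0; 0.012 -0.0018 0 0; 0.012 -0.0018 0 0; 0.012 -0.0018 0 0; 0.012 -0.0018 0 0; 0.008 -0.0012 0 0; 0.004 -0.0006 0 0; 0 0 0 0; 0 0 0 0")

```text
time: 21.62
tool_pos: [0.538, -0.0229, 0.0195]
tcp_rot: [0.233, 3.132, -0.0]
wrist_force: [0.6, -0.1, -0.9]
width: 0.476
grip_force: 0.0
```

```bash
cat > m.py <<'E'
from h import *
st=bot.read_state();print(st["tool_pos"],st["wrist_force"],st["width"],st["time"])
for n in ["scene","top","wrist"]:
    im,d,P,st=snap(n);C=cloud(P,d); t=st["tool_pos"]
    hsv=cv2.cvtColor(im,cv2.COLOR_BGR2HSV)
    m=(hsv[...,1]<60)&(hsv[...,2]>90)&(abs(C[...,2]-.0285)<.005)&(C[...,0]>t[0])&(C[...,0]<.74)&(abs(C[...,1]-t[1])<.05)
    k,l,s,_=cv2.connectedComponentsWithStats(m.astype(np.uint8))
    if k>1:
        m=l==1+np.argmax(s[1:,4]); print(n,m.sum(),cv2.minEnclosingCircle(C[m][:,:2].astype(np.float32)))
E
python3 m.py
```

```text
[ 0.53798341 -0.02288138  0.01948387] [ 0.57416316 -0.05403784 -0.85961592] 0.4760252170224513 21.625
scene 232 ((0.5741285681724548, -0.03091646544635296), 0.033649593591690063)
wrist 3232 ((0.5676047801971436, -0.027071017771959305), 0.027491003274917603)
```

Request:
carry_out(series="0.006 -0.0009 0 0; 0.01 -0.0015 0 0; 0.012 -0.0018 0 0; 0.012 -0.0018 0 0; 0.012 -0.0018 0 0; 0.012 -0.0018 0 0; 0.012 -0.0018 0 0; 0.01 -0.0015 0 0; 0.005 -0.0007 0 0; 0.002 -0.0003 0 0; 0 0 0 0; 0 0 0 0")

```text
time: 23.28
tool_pos: [0.6309, -0.0368, 0.0196]
tcp_rot: [0.233, 3.132, -0.0]
wrist_force: [-1.0, 0.3, -0.3]
width: 0.47
grip_force: 0.2
```

Request:
carry_out(series="-0.01 0.0015 0 0; -0.02 0.003 0 0; 0 0 0.03 0; 0 0 0.06 0; 0 0 0.06 0; -0.02 -0.03 0.05 0; -0.02 -0.05 0 0; -0.02 -0.05 0 0; 0 0 0 0; 0 0 0 0")

```text
time: 24.52
tool_pos: [0.5404, -0.162, 0.2194]
tcp_rot: [0.235, 3.133, 0.001]
wrist_force: [-0.5, -1.2, 0.1]
width: 0.47
grip_force: 0.0
```

```bash
python3 - <<'E'
from h import *
print(bot.read_state()["tool_pos"])
s=[]
for n in ["scene","top"]:
    im,d,P,st=snap(n);C=cloud(P,d)
    for c in [(.46,-.135),(.666,-.043),(.46,.144)]:
        m=(np.hypot(C[...,0]-c[0],C[...,1]-c[1])<.05)&(abs(C[...,2]-.028)<.006)
        if m.sum()>30: print(n,c,m.sum(),cv2.minEnclosingCircle(C[m][:,:2].astype(np.float32)))
    near=np.hypot(C[...,0]-.512,C[...,1]+.325)<.05
    m=near&(C[...,2]>.168)&(C[...,2]<.185)
    if m.sum()>4: print(n,"grip top",m.sum(),C[m].mean(0).round(4))
    hsv=cv2.cvtColor(im,cv2.COLOR_BGR2HSV)
    m=(hsv[...,0]>8)&(hsv[...,0]<22)&(hsv[...,1]>90)&(abs(C[...,2])<.006)&(abs(C[...,0]-.67)<.1)&(abs(C[...,1]+.04)<.18)
    m=cv2.morphologyEx(m.astype(np.uint8),cv2.MORPH_OPEN,np.ones((3,3)))>0
    print("card",cv2.minAreaRect(C[m][:,:2].astype(np.float32)))
    s.append(cv2.resize(im,None,fx=.78,fy=.78))
    s[-1]=im[90:330,60:460]
cv2.imwrite("pics/p6.png",np.hstack(s))
E
```

```text
[ 0.54037892 -0.16202357  0.21938312]
scene (0.46, -0.135) 324 ((0.4626947045326233, -0.1359749138355255), 0.03337923809885979)
scene (0.666, -0.043) 319 ((0.6682338714599609, -0.042394571006298065), 0.03386891633272171)
scene (0.46, 0.144) 232 ((0.46036991477012634, 0.14109069108963013), 0.034031182527542114)
scene grip top 128 [ 0.5142 -0.3273  0.1727]
card ((0.6645895838737488, -0.03679485619068146), (0.32261767983436584, 0.1377394050359726), 86.78424835205078)
top (0.666, -0.043) 212 ((0.6653075218200684, -0.03923783078789711), 0.03203899413347244)
top (0.46, 0.144) 261 ((0.4588528275489807, 0.1471894383430481), 0.031893499195575714)
top grip top 82 [ 0.5094 -0.323   0.1733]
card ((0.6746036410331726, -0.008444368839263916), (0.26190081238746643, 0.14748430252075195), 85.83533477783203)
```

View pics/p6.png

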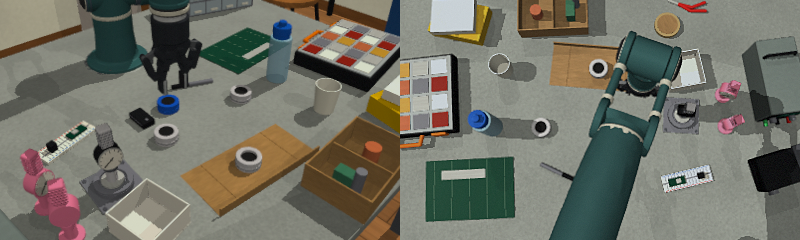

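The soft mount lies wholly on the card at left-panel (248,158). The good mounts are unmoved and the gauge is upright in its rest. The arm is clear, so I hand in.

```bash
python3 -c "
from workcell import bot
print(bot.finish_job())"
```

```text
the job is handed in; nothing more can be done
None
```

The middle mount was the soft one (reading about 30, the other two about 70); it now lies wholly on the reject card, the good two are where they stood, and the gauge is upright in its rest, though I set it back before the push rather than after to free the jaws.

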